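# Hold a glued frame corner square

## Robot

A 6-joint arm with a two-finger parallel gripper is mounted at the origin on a cart in front of the work surface, level with it; the furniture and walls round the work are solid. World frame = base frame: x ahead of the robot, y to its left, z up, the work surface at z = 0. Lengths are in m, angles in rad, forces in N, time in s.
With the tool pointing down it reaches from about 0.25 to 0.8 m from the base axis. Payload 3.9 kg.
Tool frame: the origin (TCP) lies midway between the tips of the shut fingers; the grasp point (between the pads) lies robot.grasp_offset behind it (robot.grasp_offset is the distance from the TCP to the grasp point, in m); z points along the fingers, y is the direction in which the jaws open and shut (so a half turn about z gives the same grasp; the last joint's range is limited). The gripper opens to 85 mm and grips with 20 to 120 N. Pads are 22 mm wide; open, the fingers measure 114 mm over their backs; the gripper's body (76 mm by 85 mm) begins 54 mm behind the grasp point. The pads swing forward as they close: fully open they stand 13 mm farther back than shut.
Start: joints at [-1.1, 0.26, -0.138, 1.173, 0, 1.571], TCP at [0.238, -0.468, 0.231] pointing down, gripper open.
Joint ranges: [-2.78, 2.78], [-0.83, 1.72], [-1.28, 1.37], [-1.9, 2.12], [-1.57, 1.48], [-3.14, 3.14]. Speed limits (rad/s): [2.57, 2.57, 3.14, 3.14, 3.14, 3.14].

## Interface

Orientations are given as a rotation vector (axis times angle).
In Python, from workcell import sensors, vision, job, robot gives the robot as it stands. The module is installed in compiled form; this text tells all that it offers.
- The arm moves only by the shell command python3 -m crank 'ROWS' [OPENING]. ROWS is JSON, a list that holds one entry, the list of rows, each a list of 6 numbers: the shift along the tool's x, y, z in mm, then the turn, a rotation vector about the tool's x, y, z in degrees. In form: [[[tx, ty, tz, wx, wy, wz], ...]]. A call has 1 to 8 rows; each row is the pose to reach, as a shift and turn from the pose measured when the call began, along the tool's axes at that moment; what a row does not reach only later rows make up. A row lasts 1/8 s, in which the tool goes at most 62.5 mm and 10.7 degrees, less where a joint would pass 70% of its speed; a pose out of reach is approached as far as the arm can. A call with a gripper value outside its range is refused whole. OPENING is the closure, from 0 (fully open) to 1 (shut), set as the call begins (- or left out, the last holds). The fingers move at their own pace and stop on an object; the grip force is fixed at half the most. Time passes only in rows, so rows that repeat a pose let the fingers close. It gives the time, the measured TCP pose, the force and the opening at its end, in the units of the state.
- sensors.state(): the state, without advancing time (a new reading comes with each control period).
- vision.snapshot(name): name is "scene" or "top" or "wrist"; returns a dict with "image" (480x640x3 uint8, red, green, blue), "range_z" (480x640 float32, m along the optical axis (not along the pixel's ray), 0 where there is no reading), "fovy" (degrees; the focal length in pixels is half the picture's height over the tangent of half this angle, whatever the lens; pixels are square), "cx", "cy" (the principal point, pixels), "eye" and "attitude" of the camera in the world. Camera axes: x right, y down, z forward; pixel columns grow to the right and rows downward; lengths in m; the calibration is good to about 2 mm. A picture is of the moment at which its call begins.
- job.sign_off(): hands the job in, once; it reports no verdict.
The state is a dict: "clock": time; "joint_pos": joint angles; "qvel": joint speeds; "joint_torque": joint torques, N m; "tool_pos": TCP position; "ee_rot": TCP orientation; "contact_force": force on the tool from outside, world axes, zero at the start; "torque": the same for the moment, N m; "gripper_width": opening from 0.0 (shut) to 1.0 (fully open).
Only numpy, scipy, OpenCV 4.12 (cv2) and the standard library are available. Lean on these libraries where they do the work, as an engineer would, in place of code of your own. Each camera call takes 0.05 s, during which the arm holds its last target.

## Task

The wooden frame corner on the plywood board has just been glued, and its stud still leans in. Pick up the aluminium assembly square by its black handle, lay it flat on the board inside the corner and press it fully home, so that it swings the stud out to a right angle and its two outer faces lie flush against both the plate and the stud. Finish while still gripping the square and pressing it into the corner, do not let go, and leave the screw jar, spring clamp and masking tape where they stand.

Things in the scene. Friction and masses are not known exactly. Their poses are not given: they have to be found in the camera images.
- corner (a point): Inside corner of the frame, on top of the fixed plywood board (its top is 12.5 mm above the bench; it reaches 155 mm along +x and +y and 50 mm behind the corner). +y runs along the plate's inner face (x = 0), +x is where the stud's inner face (y = 0) must lie when square, +z up. The free space inside the corner is x > 0, y > 0.
- stud (a joint): Lean of the stud, rad: 0 = square to the plate (the butt joint stops it there), positive = its free end leans in, towards the corner's +y. Turns about the vertical through the corner point. Starts at 0.07 to 0.15; a light spring draws it to about 0.11 and resists being swung out (about 0.3 Nm, 2 to 3 N at the end of the square's leg).
- stud_tip (a point): Free end of the stud's inner face, 150 mm from the corner and 15 mm above the board; +x along the stud away from the corner. The stud is a darker wooden bar, 150 mm long from the corner, 36 mm wide, top 30 mm above the board; its inner face passes through the corner point.
- plate: The plate, a pale wooden bar screwed to the board, 36 mm wide, top 30 mm above the board, from y = -36 to 150 mm; inner face at x = 0. Origin and axes as corner.
- square_heel (a point): Outer corner (heel) of the L-shaped aluminium square, at its underside. +x along one leg, +y along the other, +z up; legs 140 mm long from the heel, 28 mm wide, 25 mm high. Outer face y = 0 goes against the stud, x = 0 against the plate; the very heel is cut away by 6 mm. Fully home, this frame coincides with corner.
- square_grip (a point): Grip point in the black handle, at 72, 72, 26 mm in the heel's frame, same axes. The handle is an upright block on the brace between the legs, 24 mm thick along the square's diagonal (1, 1) (close the fingers along this), 64 mm long across it, from 2 to 48 mm above the underside. 50 mm are free on its heel side, narrowing to the corner: open to 65 mm at most.
- square: The whole aluminium square with its handle, loose, flat on the bench at first, about 0.3 kg; origin and axes are those of square_heel.
- jar: Clear jar of screws with red lid, 58 mm wide, 80 mm tall, loose; origin at the centre of its underside. Bystander.
- clamp: Orange spring clamp lying flat, 74 x 131 x 20 mm, loose; origin at the centre of its underside. Bystander.
- tape: Roll of masking tape lying flat, 106 mm wide, 25 mm high, loose; origin at the centre of its underside. Bystander.

How it is judged:
At the end, for the whole second after the job is handed in: Fingers grip the square (2 N); it presses plate and stud (1.5 N each), heel within 3 mm of the corner on both axes and 6 mm of the board, level within 0.05 rad, aligned within 0.025 rad, stud square within 0.02 rad, at rest (contact force between the fingers and square above 2 N and contact force between square and plate above 1.5 N and contact force between square and stud above 1.5 N and x of square_heel in the frame of corner between -0.003 and 0.003 m and y of square_heel in the frame of corner between -0.003 and 0.003 m and z of square_heel in the frame of corner below 0.006 m and angle between square_heel's own z axis and vertical below 0.05 rad and angle between the x axis of square_heel and the x axis of corner, either way round below 0.025 rad and value of joint stud between -0.02 and 0.02 rad and linear speed of square below 0.02 m/s); the arm keeps its last pose, push and grip.
It fails at once if the jar of screws is shifted by more than 3 cm or tipped over (distance of jar from where it was at the start of the episode above 0.03 m or angle between jar's own z axis and vertical above 0.5 rad).
It fails at once if the spring clamp is shifted by more than 3 cm or tipped over (distance of clamp from where it was at the start of the episode above 0.03 m or angle between clamp's own z axis and vertical above 0.5 rad).
It fails at once if the roll of masking tape is shifted by more than 3 cm or tipped over (distance of tape from where it was at the start of the episode above 0.03 m or angle between tape's own z axis and vertical above 0.5 rad).
It also fails if it takes over 45 s, if anything falls off the work surface, if the arm or the gripper's body presses on something with over 40 N, if the wrist force passes 120 N, or if a joint passes its speed limit or range.

## Working session

There is one attempt and no reset: what is moved stays moved. The work goes in short steps, Python scripts to look and compute and a shell command to move; the robot and the scene stay as the last step left them, time stands still between calls to the robot, and variables do not carry over. Pictures are saved under pics/ and viewed, and the job is handed in when it is done.

```bash
mkdir -p pics; cat > h.py <<'E'
import numpy as np, cv2
from scipy.spatial.transform import Rotation as R
from workcell import sensors, vision, job, robot
def snap(n,f):
    s=vision.snapshot(n); cv2.imwrite('pics/'+f,s['image'][:,:,::-1]); np.save('pics/'+f[:-4]+'.npy',s,allow_pickle=True); return s
def load(f): return np.load('pics/'+f+'.npy',allow_pickle=True).item()
def cam(s):
    a=np.array(s['attitude'],float)
    M=a if a.shape==(3,3) else (R.from_rotvec(a).as_matrix() if a.size==3 else None)
    F=240/np.tan(np.radians(s['fovy'])/2)
    return M,np.array(s['eye'],float),F
def ray(s,uv,z):
    M,e,F=cam(s); uv=np.atleast_2d(np.array(uv,float))
    d=np.c_[(uv[:,0]-s['cx'])/F,(uv[:,1]-s['cy'])/F,np.ones(len(uv))]@M.T
    return e+d*((z-e[2])/d[:,2])[:,None]
def proj(s,P):
    M,e,F=cam(s); p=(np.atleast_2d(P)-e)@M
    return np.c_[s['cx']+F*p[:,0]/p[:,2], s['cy']+F*p[:,1]/p[:,2]]
def cloud(s):
    M,e,F=cam(s); v,u=np.mgrid[:480,:640]; z=s['range_z']
    return np.stack([(u-s['cx'])/F*z,(v-s['cy'])/F*z,z],-1)@M.T+e
E
python3 - <<'E'
from h import *
for n in ['scene','top','wrist']:
    s=snap(n,n+'0.png'); print(n,s['fovy'],s['cx'],s['cy'],s['eye'],s['attitude'])
print(sensors.state(), robot.grasp_offset)
E
```

```text
scene 42.54347574797539 329.57348542425547 252.2465315239427 [0.04059016 0.69109471 1.12658815] [-0.86738561  2.60083901 -1.00904374]
top 46.98649843006216 320.9779701388191 241.37100739864502 [ 0.41330884 -0.10222249  1.07918895] [-2.09590137  2.14253923 -0.20177132]
wrist 67.23382363531167 321.06102217030127 235.87297223052647 [ 0.30769342 -0.43240261  0.37271936] [ 2.44543966 -1.49985339 -0.23731199]
{'clock': 0.15, 'joint_pos': array([-1.09994230e+00,  2.60522951e-01, -1.39040185e-01,  1.17271824e+00,
       -1.54718008e-05,  1.57081592e+00]), 'qvel': array([ 0.00146104, -0.00151674,  0.00314165,  0.00105245,  0.00124544,
       -0.00132771]), 'joint_torque': array([-1.52262761e-03, -4.06006408e+01,  2.54166251e+01,  1.26962765e-02,
       -9.88726242e-05, -1.17526938e-05]), 'tool_pos': array([ 0.23792731, -0.4674142 ,  0.23067378]), 'ee_rot': array([-3.05353765e+00, -7.32436465e-01,  5.67519914e-04]), 'contact_force': array([ 0.40693509, -0.02857162, -0.61332045]), 'torque': array([0.00633667, 0.04448406, 0.05214348]), 'gripper_width': 1.000104281088983} 0.0187
```

View pics/top0.png

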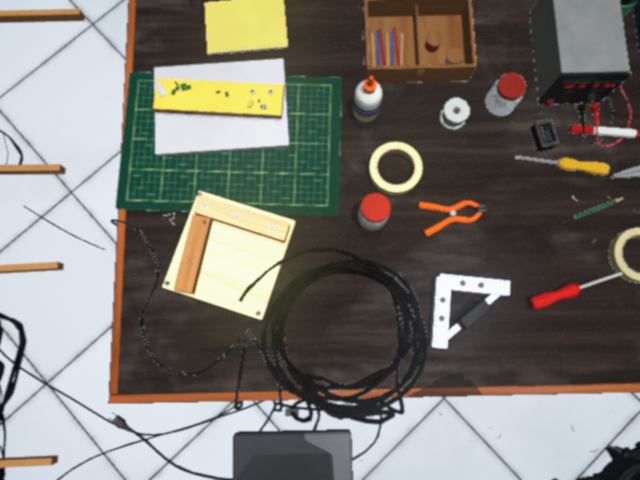

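View pics/scene0.png

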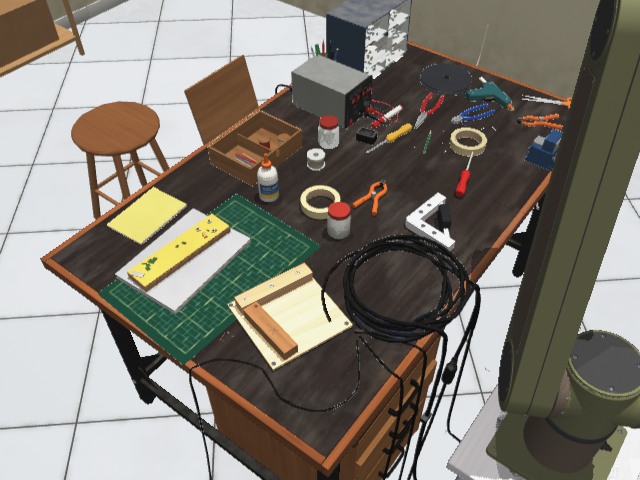

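View pics/wrist0.png

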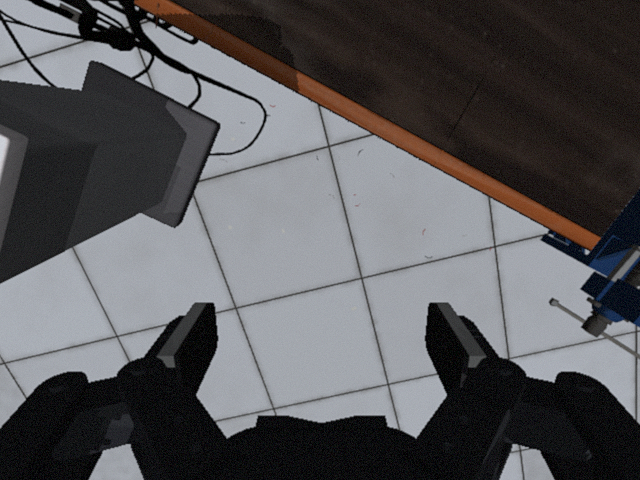

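The top view shows the square's heel near (442,275), with its handle at about (478,316). The frame's inside corner is near (207,215). The jar (375,210), tape (396,167) and clamp (450,215) sit in between, on the far side. Next I'll measure these.

```bash
python3 - <<'E'
from h import *
s=load('top0'); im=s['image'][:,:,::-1]
a=cv2.resize(im[180:330,110:310],(800,600),interpolation=cv2.INTER_CUBIC); cv2.imwrite('pics/cropA.png',a)
a=cv2.resize(im[255:360,410:550],(800,600),interpolation=cv2.INTER_CUBIC); cv2.imwrite('pics/cropB.png',a)
C=cloud(s); 
for n,(u,v) in dict(bench=(390,240),board=(260,290),plate=(250,218),stud=(192,255),sq=(441,310),handle=(478,316),jar=(375,205),cable=(270,330),cable2=(300,250),tapetop=(375,170)).items(): print(n,C[v,u].round(4))
E
```

```text
bench [ 0.6233 -0.2394 -0.0007]
board [0.5276 0.0181 0.0136]
plate [0.6635 0.0337 0.0454]
stud [0.5943 0.1446 0.0418]
sq [ 0.4807 -0.3262  0.0272]
handle [ 0.4667 -0.3891  0.0495]
jar [ 0.6751 -0.2043  0.0786]
cable [4.512e-01 3.000e-04 7.000e-04]
cable2 [ 0.6065 -0.0599  0.0022]
tapetop [ 0.7611 -0.2127  0.025 ]
```

View pics/cropA.png

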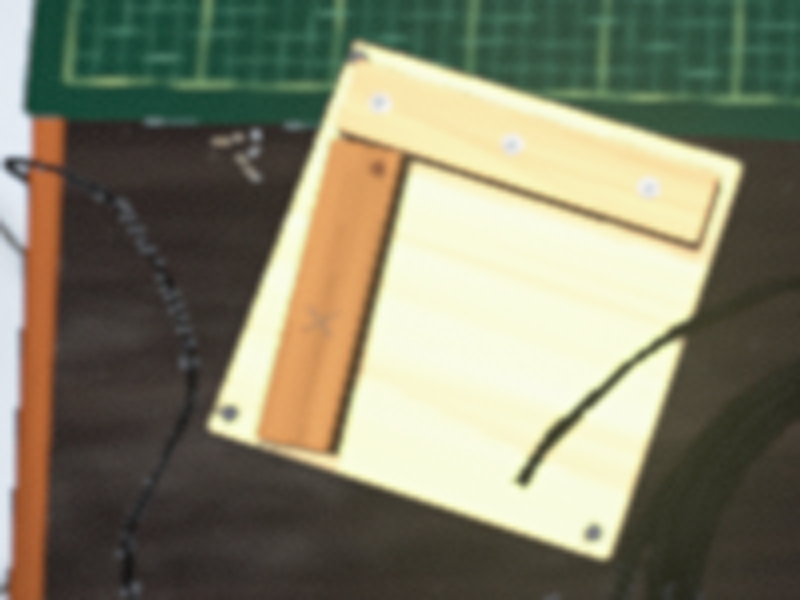

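View pics/cropB.png

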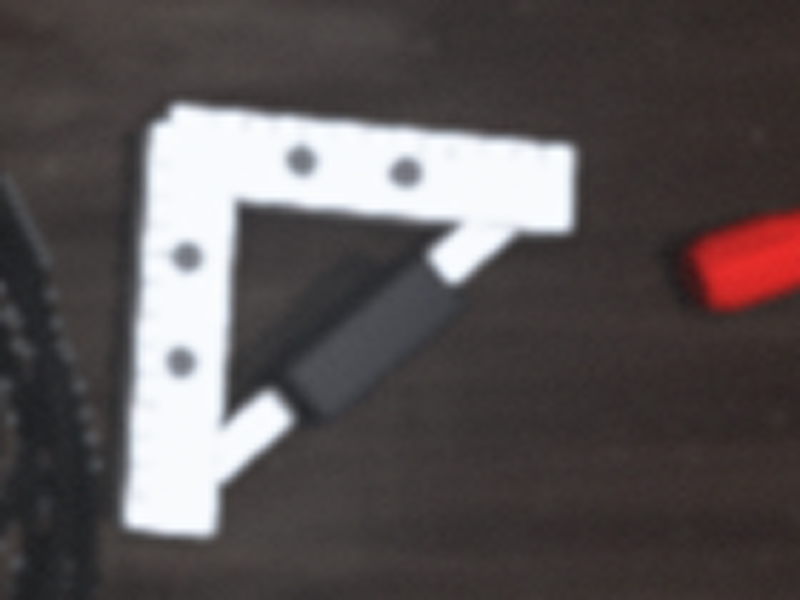

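```bash
python3 - <<'E'
from h import *
s=load('top0'); im=s['image'].astype(int); g=im.mean(2); hsv=cv2.cvtColor(s['image'],cv2.COLOR_RGB2HSV)
def fit(P):
    c=P.mean(0); u,S,vt=np.linalg.svd(P-c); d=vt[0]; r=(P-c)@vt[1]
    return c,d,r.std()
def rob(P):
    P=np.array(P)
    for _ in range(4):
        c,d,sd=fit(P); n=np.array([-d[1],d[0]]); r=abs((P-c)@n); P=P[r<max(2*np.median(r),.5)]
    print('  line',c.round(2),d.round(4),len(P),sd.round(3)); return c,d
def inter(a,b):
    t=np.linalg.solve(np.c_[a[1],-b[1]],b[0]-a[0]); return a[0]+t[0]*a[1]
def sub(prof,lev):  # first subpixel crossing
    for i in range(len(prof)-1):
        if (prof[i]-lev)*(prof[i+1]-lev)<=0 and prof[i]!=prof[i+1]: return i+(prof[i]-lev)/(prof[i]-prof[i+1])
# square: outer edges, top z .025
up=[];lf=[]
for u in range(446,506):
    v=sub(g[262:300,u],140)
    if v: up.append((u,262+v))
for v in range(282,344):
    x=sub(g[v,425:460],140)
    if x: lf.append((425+x,v))
A=rob(up);B=rob(lf)
h=inter(A,B)
H=ray(s,h,.025)[0]; a=ray(s,A[0]+30*A[1]*np.sign(A[1][0]),.025)[0]-H; b=ray(s,B[0]+30*B[1]*np.sign(B[1][1]),.025)[0]-H
print('heel px',h,'world',H,'yleg ang',np.degrees(np.arctan2(a[1],a[0])),'xleg',np.degrees(np.arctan2(b[1],b[0])))
# handle dark top, z~.048
# plate: look for dark band
print('plate profiles'); 
for u in (225,250,270): print(u,[int(x) for x in g[215:245,u]])
print('stud')
for v in (235,255,275): print(v,[int(x) for x in g[v,178:215]])
E
```

```text
line [475.5  276.24] [0.9947 0.1033] 60 0.116
  line [433.19 312.5 ] [-0.0653  0.9979] 62 0.134
heel px [435.83460318 272.11841348] world [ 0.553398   -0.32130995  0.025     ] yleg ang -97.27590388805075 xleg 172.79221684092659
plate profiles
225 [224, 226, 226, 227, 227, 225, 205, 148, 134, 191, 224, 232, 237, 241, 243, 243, 243, 243, 242, 241, 242, 240, 240, 239, 239, 240, 240, 239, 236, 236]
250 [220, 221, 221, 223, 224, 223, 221, 221, 222, 224, 224, 223, 224, 224, 206, 144, 126, 179, 221, 232, 238, 242, 243, 243, 243, 241, 241, 241, 241, 240]
270 [238, 232, 222, 216, 213, 212, 216, 220, 223, 229, 237, 237, 233, 231, 225, 226, 226, 225, 224, 222, 210, 164, 127, 164, 212, 229, 237, 242, 242, 242]
stud
235 [47, 55, 100, 175, 228, 244, 245, 243, 230, 200, 174, 165, 165, 165, 163, 159, 156, 156, 156, 157, 156, 158, 158, 160, 160, 158, 150, 133, 99, 80, 115, 187, 229, 239, 241, 240, 240]
255 [241, 241, 238, 222, 189, 167, 167, 166, 165, 163, 161, 157, 153, 150, 151, 155, 159, 163, 165, 164, 161, 154, 133, 97, 78, 115, 187, 231, 242, 243, 242, 242, 241, 241, 241, 240, 240]
275 [163, 159, 162, 163, 163, 160, 159, 156, 154, 151, 152, 158, 164, 166, 167, 166, 157, 135, 99, 74, 109, 180, 226, 239, 240, 239, 238, 237, 237, 236, 236, 235, 235, 235, 235, 236, 235]
```

```bash
cat >> h.py <<'E'
def fitl(P):
    P=np.array(P)
    for _ in range(4):
        c=P.mean(0); vt=np.linalg.svd(P-c)[2]; r=abs((P-c)@vt[1]); P=P[r<=max(2.5*np.median(r),.3)]
    return P.mean(0),np.linalg.svd(P-P.mean(0))[2][0]
def inter(a,b):
    t=np.linalg.solve(np.c_[a[1],-b[1]],b[0]-a[0]); return a[0]+t[0]*a[1]
def cross(p,lev,up):
    for i in range(len(p)-1):
        if (p[i]<lev<=p[i+1]) if up else (p[i]>=lev>p[i+1]): return i+(p[i]-lev)/(p[i]-p[i+1])
E
python3 - <<'E'
from h import *
s=load('top0'); g=s['image'].astype(float).mean(2)
pt=[];pb=[];st=[];sb=[]
for u in range(215,283):
    v0=int(222.5+(u-225)*15/45-9)
    v=cross(g[v0:v0+20,u],178,0)
    if v is None: continue
    w=cross(g[v0+int(v)+1:v0+25,u],185,1)
    pt.append((u,v0+v)); pb.append((u,v0+int(v)+1+w))
for v in range(228,288):
    u0=int(206-(v-235)*.25-8)
    x=cross(g[v,u0:u0+16],120,0); w=None
    if x is not None: w=cross(g[v,u0+int(x)+1:u0+25],160,1)
    if w is not None: st.append((u0+x,v)); sb.append((u0+int(x)+1+w,v))
def wl(l,z):
    P=ray(s,np.array([l[0]-30*l[1],l[0]+30*l[1]]),z)[:,:2]; d=P[1]-P[0]; return P.mean(0),d/np.linalg.norm(d)
L=dict(pt=wl(fitl(pt),.0425),pb=wl(fitl(pb),.0125),st=wl(fitl(st),.0425),sb=wl(fitl(sb),.0125))
for k,(c,d) in L.items(): print(k,c.round(4),np.degrees(np.arctan2(d[1],d[0])).round(2))
print('top corner',inter(L['pt'],L['st']),'bottom corner',inter(L['pb'],L['sb']))
E
```

```text
pt [0.6427 0.0371] -109.18
pb [0.644  0.0411] -109.34
st [0.5896 0.1293] 167.18
sb [0.5946 0.1297] 167.19
top corner [0.66848537 0.1113259 ] bottom corner [0.66913248 0.11272854]
```

```bash
cat >> h.py <<'E'
def tgt(p,yang):
    """tool down, tool y axis at world angle yang (deg); returns shift mm, rotvec deg in current tool frame"""
    st=sensors.state(); Rc=R.from_rotvec(st['ee_rot']).as_matrix()
    a=np.radians(yang); y=np.array([np.cos(a),np.sin(a),0]); z=np.array([0,0,-1.]); x=np.cross(y,z)
    Rt=np.c_[x,y,z]
    d=Rc.T@(np.array(p)-st['tool_pos'])*1000
    w=np.degrees(R.from_matrix(Rc.T@Rt).as_rotvec())
    print('shift',d.round(1),'turn',w.round(2),'clock',st['clock'],'tool',st['tool_pos'].round(4)); return d,w
E
python3 - <<'E'
from h import *
Rc=R.from_rotvec(sensors.state()['ee_rot']).as_matrix(); print(Rc.round(3))
for a in (37.75,217.75): tgt([.473,-.3836,.17],a)
s=load('top0'); g=s['image'].astype(float).mean(2)
C=cloud(s); m=(C[:,:,2]>.042)&(C[:,:,2]<.055); m[:, :455]=0; m[:,505:]=0; m[:290]=0; m[345:]=0
P=C[m]; print(len(P),P.mean(0)); print(cv2.minAreaRect(P[:,:2].astype(np.float32)*1000))
E
```

```text
[[ 0.891  0.454 -0.001]
 [ 0.454 -0.891  0.001]
 [-0.    -0.001 -1.   ]]
shift [247.5  32.   60.6] turn [-6.0000e-02 -7.0000e-02 -1.0077e+02] clock 0.15 tool [ 0.2379 -0.4674  0.2307]
shift [247.5  32.   60.6] turn [-7.000e-02  6.000e-02  7.923e+01] clock 0.15 tool [ 0.2379 -0.4674  0.2307]
442 [ 0.47090149 -0.38310418  0.04795037]
((471.1895751953125, -383.9051513671875), (24.61236572265625, 64.06559753417969), 38.03300094604492)
```

```bash
python3 -m crank '[[[30,4,0,0,0,-10],[61,8,0,0,0,-20],[92,12,0,0,0,-30],[123,16,0,0,0,-40],[154,20,0,0,0,-50],[185,24,0,0,0,-60],[216,28,0,0,0,-70],[247,32,0,0,0,-80]]]' 0.3
python3 - <<'E'
from h import *
tgt([.472,-.3836,.2],37.8)
E
```

```text
clock: 1.15
tool_pos: [0.4733, -0.3833, 0.2301]
ee_rot: [-1.861, -2.529, -0.001]
contact_force: [0.5, -0.1, 0.8]
gripper_width: 0.699
shift [ 0.  -1.3 30.1] turn [-2.000e-02 -1.300e-01 -2.049e+01] clock 1.15 tool [ 0.4733 -0.3833  0.2301]
```

```bash
python3 -m crank '[[[0,-1,10,0,0,-10],[0,-1,20,0,0,-20.5],[0,-1,20,0,0,-20.5]]]'
python3 - <<'E'
from h import *
s=snap('wrist','w1.png')
E
```

```text
clock: 1.52
tool_pos: [0.4717, -0.3829, 0.2089]
ee_rot: [-1.382, -2.816, -0.003]
contact_force: [-0.4, 0.5, 0.0]
gripper_width: 0.703
```

View pics/w1.png

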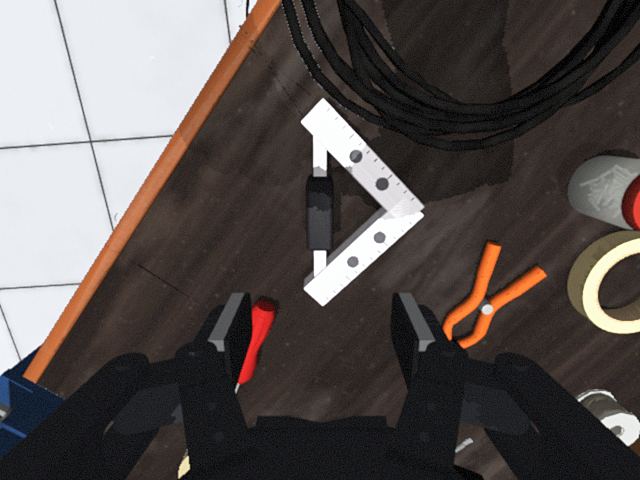

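The handle is at (320,213), upright in the picture and centred between the fingers. The clamp is well clear at (487,310). I'll check the position by ray-casting.

```bash
python3 - <<'E'
from h import *
s=load('w1'); C=cloud(s); im=s['image']
m=(C[:,:,2]>.043)&(C[:,:,2]<.054); m[:150]=0;m[270:]=0;m[:,:290]=0;m[:,350:]=0
P=C[m]; print(len(P),cv2.minAreaRect(P[:,:2].astype(np.float32)*1000),P[:,2].mean(), P[:,:2].mean(0))
m=(C[:,:,2]>.02)&(C[:,:,2]<.032)&(im.min(2)>120); m[:90]=0;m[310:]=0;m[:,:290]=0;m[:,430:]=0
P=C[m]; print(len(P),P[:,2].mean(),P.mean(0)); print(cv2.minAreaRect(P[:,:2].astype(np.float32)*1000))
print(proj(s,[.472,-.3836,.048]))
tgt([.4715,-.3836,.0073],38)
E
```

```text
1896 ((471.0799255371094, -384.68597412109375), (23.484434127807617, 64.29743957519531), 38.23164367675781) 0.04697064404414795 [ 0.47021619 -0.38324273]
8352 0.024173280460692424 [ 0.49361477 -0.3583637   0.02417328]
((473.27947998046875, -383.0525207519531), (139.91116333007812, 139.84584045410156), 82.58131408691406)
[[321.22470245 216.63576569]]
shift [ -0.7  -0.5 202.3] turn [-0.02 -0.21 -0.37] clock 1.575 tool [ 0.472  -0.3833  0.2096]
```

```bash
python3 - <<'E'
from h import *
tgt([.4711,-.3846,.009],37.8)
E
python3 -m crank '[[[0,0.5,45,0,0,0],[0,0.5,90,0,0,0],[0,0.5,130,0,0,0],[0,0.5,145,0,0,0],[0,0.5,145,0,0,0]]]'
python3 - <<'E'
from h import *
tgt([.4711,-.3846,.009],37.8); snap('wrist','w2.png')
E
```

```text
shift [ -1.3  -1.4 200.6] turn [-0.02 -0.21 -0.17] clock 1.575 tool [ 0.472  -0.3833  0.2096]
clock: 2.2
tool_pos: [0.4717, -0.3824, 0.0644]
ee_rot: [-1.386, -2.814, -0.003]
contact_force: [0.8, 0.4, 0.1]
gripper_width: 0.7
shift [-1.6 -1.8 55.4] turn [-0.03 -0.28 -0.24] clock 2.2 tool [ 0.4717 -0.3824  0.0644]
```

View pics/w2.png

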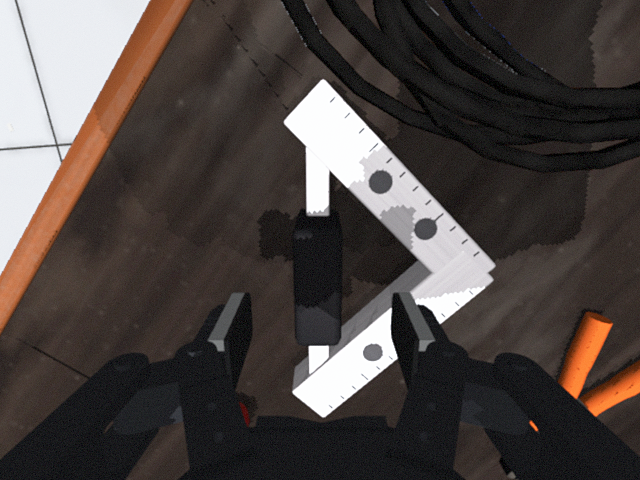

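The handle is centred at (318,280) between the pads, and the heel-side finger has clearance in the triangle. Descending the rest of the way and closing.

```bash
python3 -m crank '[[[-1,-1,25,0,0,0],[-1.5,-1.5,45,0,0,0],[-1.5,-1.5,55,0,0,0],[-1.5,-1.5,55,0,0,0]]]'
python3 - <<'E'
from h import *
tgt([.4711,-.3846,.009],37.8); snap('wrist','w3.png')
E
```

```text
clock: 2.75
tool_pos: [0.4726, -0.3855, 0.0113]
ee_rot: [-1.387, -2.817, -0.001]
contact_force: [-0.4, -0.0, 0.7]
gripper_width: 0.706
shift [ 1.6 -0.7  2.3] turn [ 0.01 -0.1  -0.24] clock 2.75 tool [ 0.4726 -0.3855  0.0113]
```

View pics/w3.png

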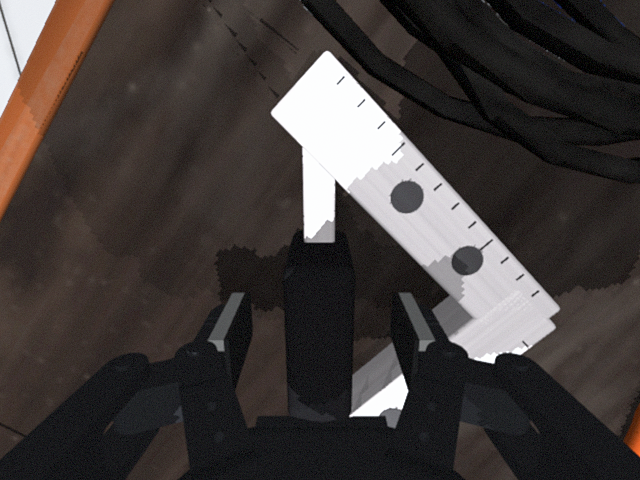

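The handle (320,320) is centred between the pads with no contact force, so I'll close.

```bash
python3 -m crank '[[[0.5,-0.5,2,0,0,0],[0.5,-0.5,2,0,0,0],[0.5,-0.5,2,0,0,0],[0.5,-0.5,2,0,0,0],[0.5,-0.5,2,0,0,0],[0.5,-0.5,2,0,0,0]]]' 1
python3 - <<'E'
from h import *
s=snap('wrist','w4.png'); C=cloud(s); print(sensors.state()['contact_force'])
s=snap('top','t4.png')
E
```

```text
clock: 3.55
tool_pos: [0.4725, -0.3862, 0.0105]
ee_rot: [1.388, 2.818, -0.0]
contact_force: [-0.7, -0.2, 5.8]
gripper_width: 0.267
[-0.86677135  0.05338953  5.42364697]
```

View pics/w4.png

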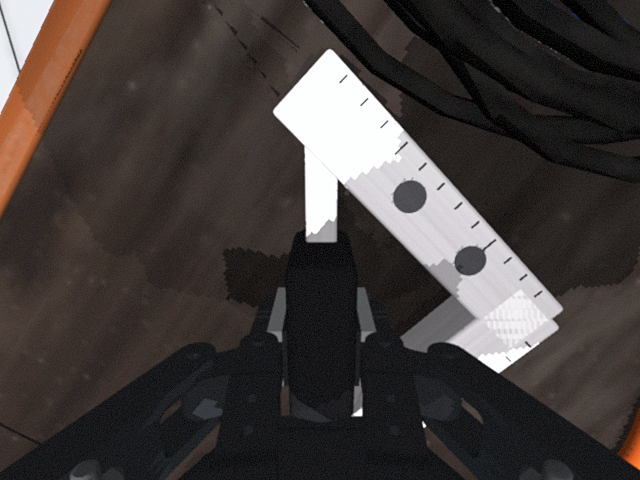

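```bash
python3 -m crank '[[[0,0,-10,0,0,0],[0,0,-40,0,0,0],[0,0,-80,0,0,0],[0,0,-110,0,0,0],[0,0,-110,0,0,0],[0,0,-110,0,0,0]]]'
python3 - <<'E'
from h import *
print(sensors.state()['contact_force'], sensors.state()['joint_pos'])
s=snap('top','t5.png');s=snap('wrist','w5.png')
E
```

```text
clock: 4.4
tool_pos: [0.4716, -0.3853, 0.119]
ee_rot: [-1.387, -2.817, -0.001]
contact_force: [0.1, -0.4, -4.0]
gripper_width: 0.274
[ 0.05899882 -0.37993927 -3.99893274] [-6.85150720e-01  4.67347294e-01 -1.22517126e-01  9.82992487e-01
  1.19882472e-04  2.30153311e-01]
```

View pics/t5.png

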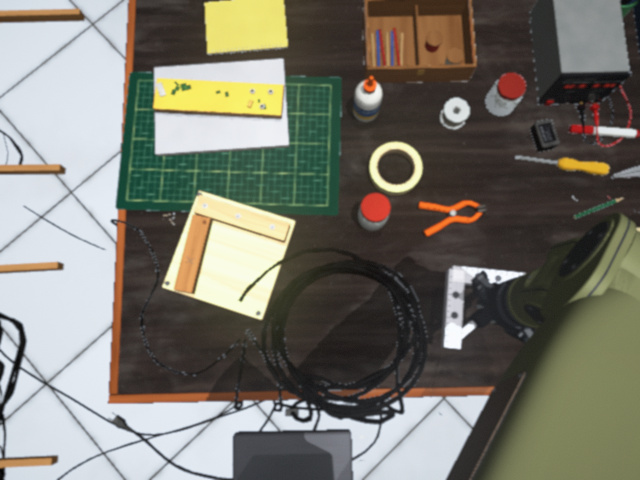

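View pics/w5.png

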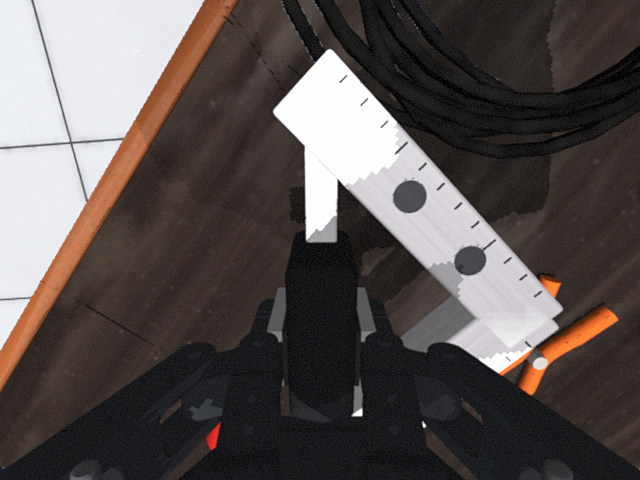

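Lifted, and the square sits in the fingers just as before. In the wrist view its long leg runs from (330,50) to (562,308). Next I'll work out its pose in the tool frame.

```bash
cat >> h.py <<'E'
def sqpose(s,st):
    """square pose in tool frame from wrist image+depth: x-leg top face"""
    C=cloud(s); im=s['image'].astype(int); Rc=R.from_rotvec(st['ee_rot']).as_matrix()
    T=(C-st['tool_pos'])@Rc
    m=(im.min(2)>95)&(abs(T[:,:,2]+.0145)<.008)&(np.arange(640)[None]>268)&(np.arange(480)[:,None]<330)
    m=cv2.morphologyEx(m.astype(np.uint8),cv2.MORPH_OPEN,np.ones((3,3)))>0
    return m,T
E
python3 - <<'E'
from h import *
st=sensors.state(); s=load('w5'); m,T=sqpose(s,st)
P=T[m]; print(m.sum(),'z',np.percentile(P[:,2],[5,50,95]).round(4))
A=np.c_[P[:,:2],np.ones(len(P))]; k=np.linalg.lstsq(A,P[:,2],rcond=None)[0]; print('tilt',k[:2])
g=s['image'].astype(float).mean(2)
o=[]
for v in range(70,290,3):
    uc=330+(v-50)*232/258
    p=g[v,int(uc)-14:int(uc)+16]; e=np.diff(p); i=e.argmin(); 
    if e[i]<-25: o.append((int(uc)-14+i+.5,v))
L=fitl(o); print(len(o),L)
zt=st['tool_pos'][2]+.0145
Rc=R.from_rotvec(st['ee_rot']).as_matrix()
W=ray(s,np.array([L[0]-80*L[1],L[0]+80*L[1]]),zt); d=(W[1]-W[0])
print('leg dir world angle',np.degrees(np.arctan2(d[1],d[0])))
ex,ey=[f*np.array([np.cos(a),np.sin(a)]) for f,a in ((1,np.radians(172.7)),(1,np.radians(262.7)))]
print('grip y from line', 1000*np.dot(np.array(st['tool_pos'][:2])-W[0][:2],[-d[1],d[0]])/np.linalg.norm(d[:2]), '(want ~72)')
for px in ((330,50),(274,110),(562,308)):
    w=ray(s,px,zt)[0]; print(px, 1000*(w-st['tool_pos'])[:2]@np.c_[ex,ey])
E
```

```text
27769 z [-0.0151 -0.014  -0.011 ]
tilt [-0.04144667 -0.04140727]
73 (array([445.25, 175.75]), array([0.66700167, 0.74505622]))
leg dir world angle -7.427101751760256
grip y from line -72.71604960329711 (want ~72)
(330, 50) [ 67.87340433 -72.26247146]
(274, 110) [ 68.30725989 -46.26251076]
(562, 308) [-62.96395902 -72.11573452]
```

```bash
python3 - <<'E'
from h import *
st=sensors.state(); Rc=R.from_rotvec(st['ee_rot']).as_matrix(); y=np.degrees(np.arctan2(Rc[1,1],Rc[0,1])); print('yaw',y)
tgt([.5572,.0467,.125],y-11.8)
s=load('w5'); m,T=sqpose(s,st)
P=T[m]
for a in range(-5,5):
    q=P[(P[:,0]+P[:,1]*0>a*.02)&(P[:,0]<a*.02+.02)]
    if len(q)>200: print(a*.02,len(q),q.mean(0).round(4),np.median(q[:,2]).round(4))
E
```

```text
yaw 37.55867216612988
shift [289.8 331.4  -5.9] turn [-0.06 -0.2  11.8 ] clock 4.5 tool [ 0.4712 -0.385   0.1183]
-0.02 860 [-0.002   0.0726 -0.013 ] -0.0138
0.0 4332 [ 0.0103  0.0721 -0.014 ] -0.014
0.02 4875 [ 0.0314  0.0473 -0.0137] -0.014
0.04 6649 [ 0.0501  0.025  -0.0133] -0.0138
0.06 7037 [ 0.0699  0.0123 -0.014 ] -0.0141
0.08 4016 [ 0.0868  0.0028 -0.0141] -0.0141
```

```bash
python3 -m crank '[[[15,17,-5,0,0,0],[50,57,-10,0,0,1.5],[95,108,-10,0,0,3.5],[145,165,-10,0,0,6],[195,222,-10,0,0,8],[245,280,-10,0,0,10],[280,320,-8,0,0,11.8],[290,331,-6,0,0,11.8]]]'
python3 -m crank '[[[0,0,0,0,0,0],[0,0,0,0,0,0]]]'
python3 - <<'E'
from h import *
st=sensors.state(); Rc=R.from_rotvec(st['ee_rot']).as_matrix(); y=np.degrees(np.arctan2(Rc[1,1],Rc[0,1])); print('yaw',y,st['contact_force'])
tgt([.5572,.0467,.125],25.76); snap('top','t6.png');snap('wrist','w6.png')
E
```

```text
clock: 5.5
tool_pos: [0.5558, 0.05, 0.1245]
ee_rot: [-1.665, -2.658, -0.0]
contact_force: [0.6, -0.9, -2.9]
gripper_width: 0.275
clock: 5.75
tool_pos: [0.5544, 0.0507, 0.1237]
ee_rot: [-1.662, -2.657, 0.002]
contact_force: [0.2, -0.0, -2.9]
gripper_width: 0.275
yaw 25.949256350337947 [ 0.21976025 -0.02612872 -2.89394523]
shift [-4.8  0.8 -1.4] turn [-0.29 -0.3   0.19] clock 5.75 tool [0.5544 0.0507 0.1237]
```

View pics/w6.png

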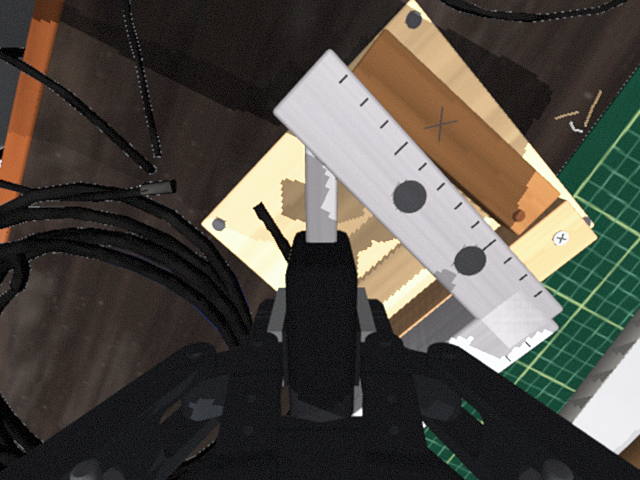

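View pics/t6.png

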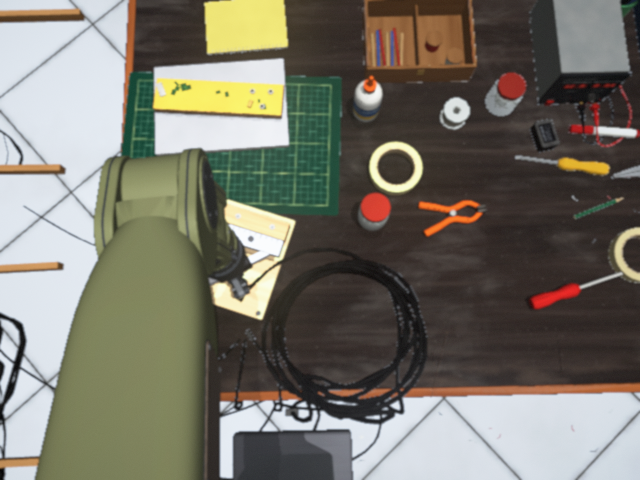

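Held over the corner. The stud's inner face shows beside the long leg and the plate lies beyond the heel. I'll correct sideways and go partway down.

```bash
python3 -m crank '[[[-5,0.5,10,0,0,0.2],[-5,0.5,30,0,0,0.2],[-5,0.5,55,0,0,0.2],[-5,0.5,60,0,0,0.2],[-5,0.5,60,0,0,0.2]]]'
python3 - <<'E'
from h import *
st=sensors.state(); print(st['contact_force'])
tgt([.5572,.0467,.06],25.76); s=snap('wrist','w7.png')
M=cam(s)
c=np.array([.669,.112]);ex=np.array([-.9441,.3297]);ey=np.array([-.3297,-.9441])
print(((st['tool_pos'][:2]-c)@np.c_[ex,ey]*1000).round(1),'TCP in corner; home 72,72.4')
E
```

```text
clock: 6.48
tool_pos: [0.5569, 0.0444, 0.0638]
ee_rot: [-1.672, -2.652, 0.002]
contact_force: [-0.3, -0.6, -2.8]
gripper_width: 0.273
[-0.32610149 -0.58398517 -2.82232321]
shift [2.  1.3 3.8] turn [-0.28 -0.29 -0.23] clock 6.475 tool [0.5569 0.0444 0.0638]
[ 83.5 100.8] TCP in corner; home 72,72.4
```

View pics/w7.png

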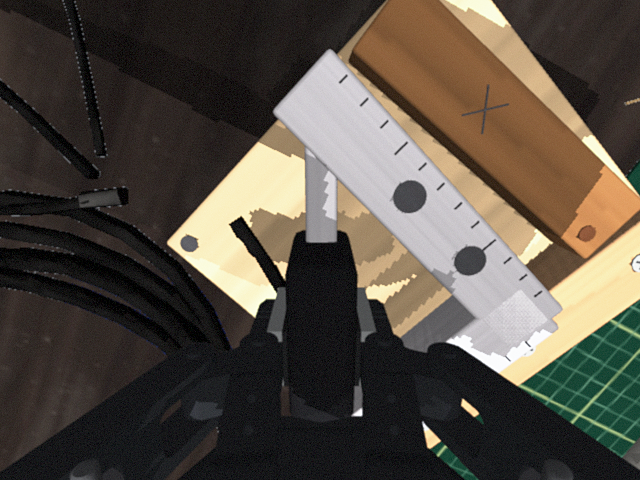

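The leg clears the stud tip (355,50) and the plate. Lowering almost to the board.

```bash
python3 -m crank '[[[0,0,12,-0.1,-0.1,-0.1],[0,0,25,-0.3,-0.3,-0.2],[0,0,34,-0.3,-0.3,-0.2],[0,0,40,-0.3,-0.3,-0.2],[0,0,40,-0.3,-0.3,-0.2],[0,0,40,-0.3,-0.3,-0.2]]]'
python3 - <<'E'
from h import *
st=sensors.state(); print(st['contact_force'],st['torque'])
tgt([.5771,.0673,.022],25.76); s=snap('wrist','w8.png')
c=np.array([.669,.112]);ex=np.array([-.9441,.3297]);ey=np.array([-.3297,-.9441])
print(((st['tool_pos'][:2]-c)@np.c_[ex,ey]*1000).round(1),'TCP in corner; home 72,72.4')
E
```

```text
clock: 7.28
tool_pos: [0.5577, 0.0448, 0.0246]
ee_rot: [1.67, 2.659, 0.002]
contact_force: [0.3, -0.1, -4.0]
gripper_width: 0.276
[ 0.33814752 -0.05201328 -3.9544763 ] [-0.0238289   0.03634997 -0.02296286]
shift [11.8 27.3  2.7] turn [ 0.12  0.05 -0.01] clock 7.275 tool [0.5577 0.0448 0.0246]
[ 82.9 100.2] TCP in corner; home 72,72.4
```

View pics/w8.png

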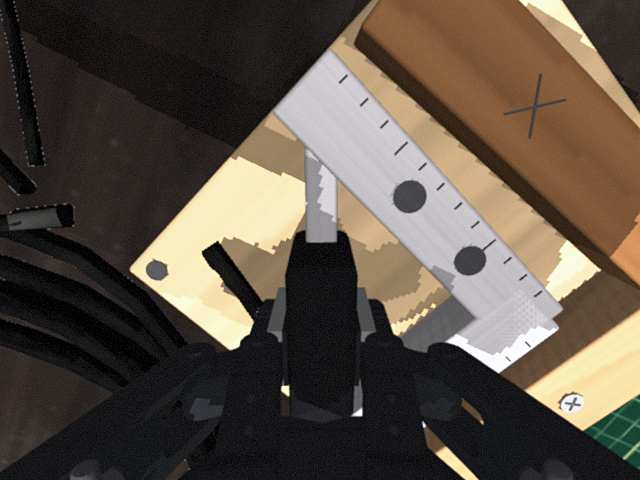

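```bash
python3 -m crank '[[[1,4,0.5,0,0,0],[3,10,1,0,0,0],[5,16,1,0,0,0],[6,20,1,0,0,0],[6,20,1,0,0,0],[6,20,1,0,0,0]]]'
cat > q.py <<'E'
from h import *
st=sensors.state(); f=st['contact_force']; t=st['torque']
c=np.array([.669,.112]);ex=np.array([-.9441,.3297]);ey=np.array([-.3297,-.9441])
p=((st['tool_pos'][:2]-c)@np.c_[ex,ey]*1000).round(1)
print('TCP in corner',p,'(home 72,72.4) force ex,ey,z',(f[:2]@np.c_[ex,ey]).round(1),f[2].round(1),'torque',t.round(2))
tgt([.5771,.0673,.022],25.76)
E
python3 q.py
```

```text
clock: 8.07
tool_pos: [0.5735, 0.059, 0.0238]
ee_rot: [1.67, 2.659, 0.003]
contact_force: [0.5, -0.4, -3.4]
gripper_width: 0.275
TCP in corner [72.7 81.5] (home 72,72.4) force ex,ey,z [-0.6  0.2] -3.4 torque [-0.12  0.08 -0.  ]
shift [5.9 6.9 1.8] turn [ 0.17  0.05 -0.02] clock 8.075 tool [0.5735 0.059  0.0238]
```

```bash
python3 -m crank '[[[2,2,0.5,0,0,0],[4,4,1,0,0,0],[6,6,1.5,0,0,0],[6,7,1.5,0,0,0],[6,7,1.5,0,0,0],[6,7,1.5,0,0,0]]]'
python3 q.py
```

```text
clock: 8.82
tool_pos: [0.576, 0.0662, 0.023]
ee_rot: [1.67, 2.658, -0.002]
contact_force: [-3.9, -5.1, 5.1]
gripper_width: 0.272
TCP in corner [72.8 73.9] (home 72,72.4) force ex,ey,z [2. 6.] 5.1 torque [-0.91  0.97  0.22]
shift [0.5 1.5 1. ] turn [ 0.02  0.14 -0.04] clock 8.825 tool [0.576  0.0662 0.023 ]
```

```bash
python3 -m crank '[[[0,2,0.5,0,0,0],[0,4,0.5,0,0,0],[0,4,0.5,0,0,0],[0,4,0.5,0,0,0]]]'
python3 q.py; python3 -c "
from h import *
snap('wrist','w9.png')"
```

```text
clock: 9.32
tool_pos: [0.5759, 0.0663, 0.0232]
ee_rot: [-1.672, -2.659, 0.01]
contact_force: [-10.2, -7.3, 9.0]
gripper_width: 0.272
TCP in corner [72.8 73.9] (home 72,72.4) force ex,ey,z [ 7.2 10.3] 9.0 torque [-0.83  1.32  0.25]
shift [0.4 1.5 1.1] turn [-0.35  0.15 -0.08] clock 9.325 tool [0.5759 0.0663 0.0232]
```

View pics/w9.png

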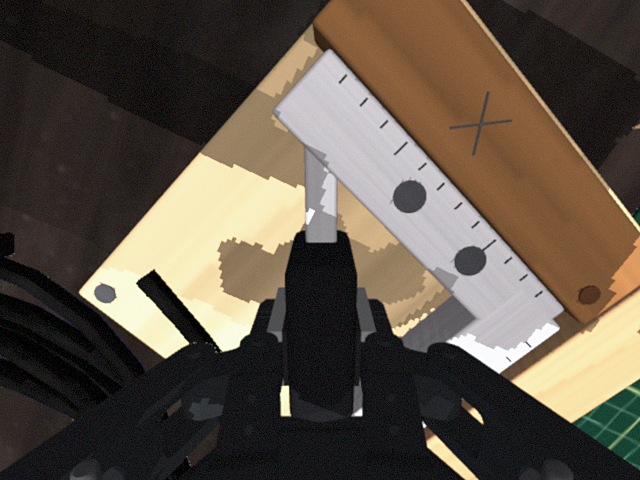

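The square now sits along the stud, and extra push no longer moves it. I'll check the angles and gaps.

```bash
python3 - <<'E'
from h import *
s=load('w9'); g=s['image'].astype(float); im=s['image']
cv2.imwrite('pics/w9z.png',cv2.resize(im[250:430,420:640,::-1],None,fx=3.3,fy=3.3,interpolation=cv2.INTER_CUBIC))
cv2.imwrite('pics/w9y.png',cv2.resize(im[10:250,290:590,::-1],None,fx=2.4,fy=2.4,interpolation=cv2.INTER_CUBIC))
E
```

```text
(no output)
```

View pics/w9z.png

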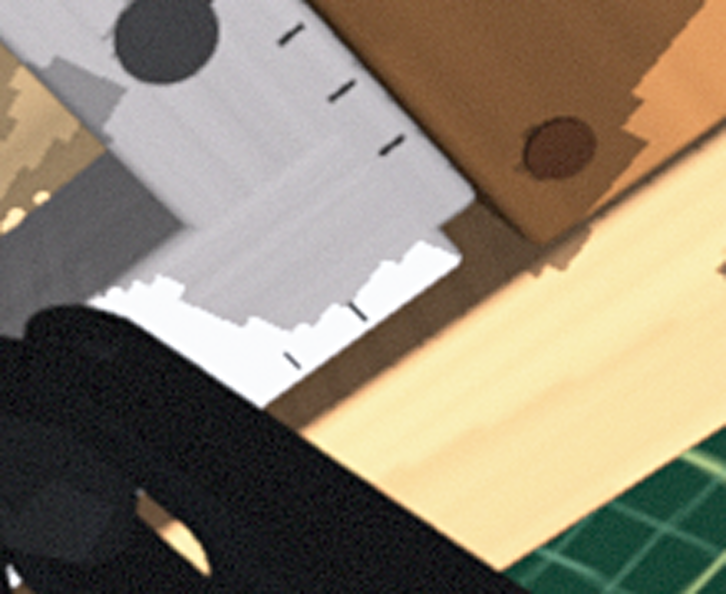

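View pics/w9y.png

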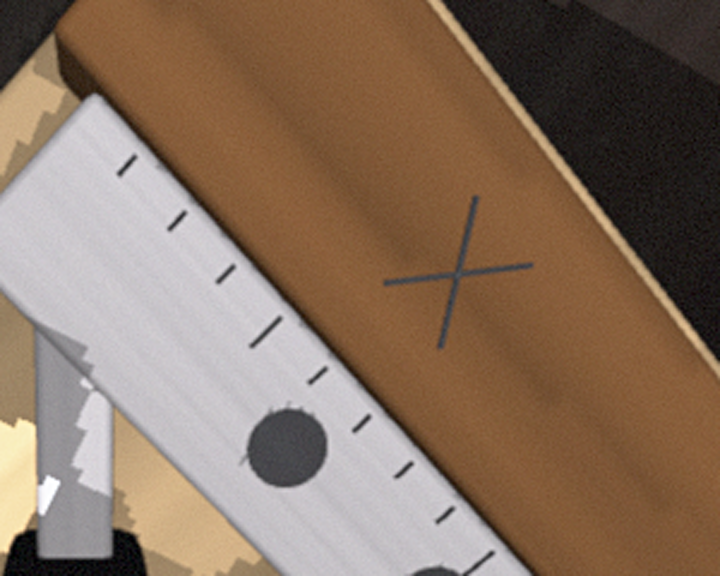

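```bash
python3 - <<'E'
from h import *
s=load('w9'); st=sensors.state()
c=np.array([.669,.112]);E=np.c_[[-.9441,.3297],[-.3297,-.9441]]
# crop px -> full: /3.3 + (420,250) ; /2.4 + (290,10)
z=lambda x,y:(420+x/3.3,250+y/3.3); w=lambda x,y:(290+x/2.4,10+y/2.4)
def pr(n,a,b,h):
    W=ray(s,[a,b],h)[:,:2]; q=(W-c)@E*1000; d=q[1]-q[0]; print(n,q.round(1).tolist(),'ang',np.degrees(np.arctan2(d[1],d[0])).round(2))
pr('plate top edge',z(540,243),z(303,430),.0425)
pr('square plate-face edge',z(460,262),z(265,405),.0375)
pr('stud top edge',w(58,35),z(540,243),.0425)
pr('square stud-face edge',w(97,93),z(473,193),.0375)
E
```

```text
plate top edge [[3.5, 0.1], [1.3, 35.3]] ang 93.54
square plate-face edge [[3.0, 7.8], [2.8, 37.2]] ang 90.54
stud top edge [[148.5, 0.7], [3.5, 0.1]] ang -179.76
square stud-face edge [[141.0, 1.2], [10.0, 1.3]] ang 179.97
```

```bash
python3 - <<'E'
from h import *
s=load('w9'); g=s['image'].astype(float)
c=np.array([.669,.112]);E=np.c_[[-.9441,.3297],[-.3297,-.9441]]
def edge(a,b,ch,pick,n=60,w=7):
    a=np.array(a);b=np.array(b);d=(b-a)/np.linalg.norm(b-a);nn=np.array([-d[1],d[0]])
    t=np.arange(-w,w+.1,.25); pts=[]
    I=cv2.GaussianBlur(g[:,:,ch].astype(np.float32),(0,0),.7)
    for k in np.linspace(.05,.95,n):
        P=a+k*(b-a)+t[:,None]*nn
        p=cv2.remap(I,P[:,0:1].astype(np.float32),P[:,1:2].astype(np.float32),1)[:,0]
        e=np.gradient(p)*pick; i=e.argmax(); pts.append(P[i])
    return fitl(pts)
def w(l,h):
    W=ray(s,np.array([l[0]-40*l[1],l[0]+40*l[1]]),h)[:,:2]; q=(W-c)@E*1000; d=q[1]-q[0]; print(q.round(2).tolist(),'ang',np.degrees(np.arctan2(d[1],d[0])).round(2))
z=lambda x,y:(420+x/3.3,250+y/3.3); v=lambda x,y:(290+x/2.4,10+y/2.4)
for pk in (1,-1):
    print(pk)
    w(edge(z(720,125),z(303,430),1,pk),.0425)
    w(edge(z(460,262),z(265,405),2,pk),.0375)
    w(edge(v(58,35),z(540,243),0,pk),.0425)
    w(edge(v(97,93),z(473,193),2,pk),.0375)
E
```

```text
1
[[3.39, -12.17], [-0.51, 17.22]] ang 97.56
[[3.16, 6.45], [3.02, 38.53]] ang 90.25
[[95.13, 1.81], [66.27, 1.8]] ang -179.97
[[95.86, 1.1], [66.05, 1.07]] ang -179.94
-1
[[1.55, -7.78], [1.5, 21.84]] ang 90.09
[[1.6, 6.85], [1.3, 39.05]] ang 90.54
[[97.29, 0.89], [68.71, 0.85]] ang -179.93
[[96.64, 0.06], [66.96, 0.04]] ang -179.96
```

The stud is square and flush within measurement. The plate side reads a 1.6 mm gap, about the size of the calibration error, and friction could be faking some of that force. I'll push harder toward the plate to see whether it gives.

```bash
python3 -m crank '[[[-1,2,0,0,0,0],[-2,5,0,0,0,0],[-3,7,0,0,0,0],[-3,7,0,0,0,0],[-3,7,0,0,0,0],[-3,7,0,0,0,0]]]'
python3 q.py
```

```text
clock: 10.12
tool_pos: [0.5765, 0.0659, 0.0238]
ee_rot: [-1.666, -2.652, 0.021]
contact_force: [-18.4, -4.4, 16.1]
gripper_width: 0.274
TCP in corner [72.1 74.1] (home 72,72.4) force ex,ey,z [15.9 10.3] 16.1 torque [-0.22  2.29  0.35]
shift [1.  1.2 1.8] turn [-0.95 -0.07 -0.04] clock 10.125 tool [0.5765 0.0659 0.0238]
```

```bash
python3 - <<'E'
from h import *
s=snap('wrist','w10.png'); im=s['image']
cv2.imwrite('pics/w10z.png',cv2.resize(im[250:430,420:640,::-1],None,fx=3.3,fy=3.3,interpolation=cv2.INTER_CUBIC))
g=im.astype(float)
c=np.array([.669,.112]);E=np.c_[[-.9441,.3297],[-.3297,-.9441]]
def edge(a,b,ch,pick,n=60,w=6):
    a=np.array(a);b=np.array(b);d=(b-a)/np.linalg.norm(b-a);nn=np.array([-d[1],d[0]])
    t=np.arange(-w,w+.1,.25); pts=[]
    I=cv2.GaussianBlur(g[:,:,ch].astype(np.float32),(0,0),.7)
    for k in np.linspace(.05,.95,n):
        P=a+k*(b-a)+t[:,None]*nn
        p=cv2.remap(I,P[:,0:1].astype(np.float32),P[:,1:2].astype(np.float32),1)[:,0]
        e=np.gradient(p)*pick; i=e.argmax(); pts.append(P[i])
    return fitl(pts)
def w(n,l,h):
    W=ray(s,np.array([l[0]-40*l[1],l[0]+40*l[1]]),h)[:,:2]; q=(W-c)@E*1000; d=q[1]-q[0]; print(n,l[0].round(1),q.round(2).tolist(),'ang',np.degrees(np.arctan2(d[1],d[0])).round(2))
z=lambda x,y:(420+x/3.3,250+y/3.3); v=lambda x,y:(290+x/2.4,10+y/2.4)
w('plate',edge(z(720,125),z(303,430),1,-1),.0425)
w('sq-plate',edge(z(460,262),z(265,405),2,1),.0375)
w('stud',edge(v(58,35),z(540,243),0,-1),.0425); w('stud',edge(v(58,35),z(540,243),0,1),.0425)
w('sq-stud',edge(v(97,93),z(473,193),2,1),.0375);w('sq-stud',edge(v(97,93),z(473,193),2,-1),.0375)
C=cloud(s)
for n,(u,vv) in dict(sq=(545,320),sq2=(320,80),plate=(600,370),stud=(480,160)).items(): print(n,np.median(C[vv-3:vv+4,u-3:u+4].reshape(-1,3),0).round(4))
M,e,F=cam(s); print('cam in corner',((e[:2]-c)@E*1000).round(1),e[2])
E
```

```text
plate [561.9 342.8] [[1.46, -3.66], [1.48, 26.22]] ang 89.95
sq-plate [530.1 350.6] [[2.48, 6.37], [2.23, 38.37]] ang 90.46
stud [445.8 172.3] [[98.93, 0.88], [70.61, 0.84]] ang -179.91
stud [445.2 176.1] [[98.14, 1.83], [69.7, 1.78]] ang -179.9
sq-stud [446.2 177. ] [[96.57, 1.14], [66.93, 1.09]] ang -179.89
sq-stud [448.9 175.6] [[96.28, 0.16], [66.67, 0.09]] ang -179.86
sq [0.6571 0.1062 0.0368]
sq2 [0.5373 0.1473 0.038 ]
plate [0.6856 0.0984 0.0422]
stud [0.5968 0.1478 0.0417]
cam in corner [125.1  17.4] 0.16610494400017528
```

View pics/w10z.png

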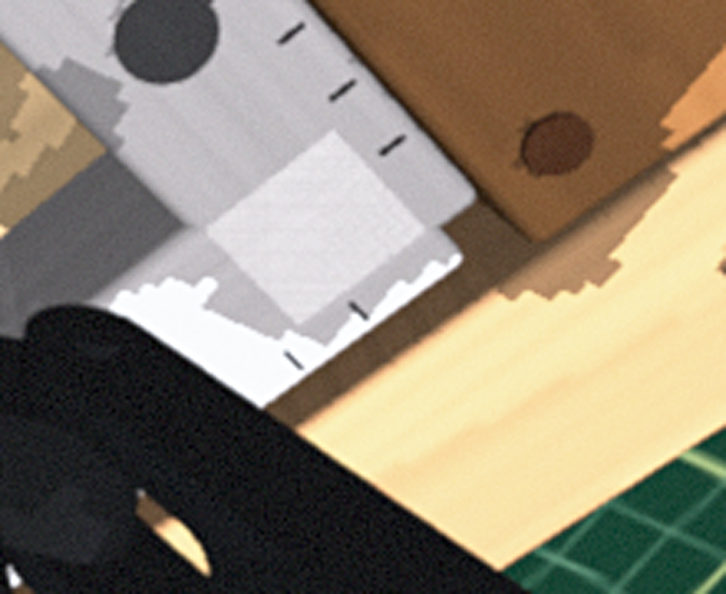

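View pics/w10.png

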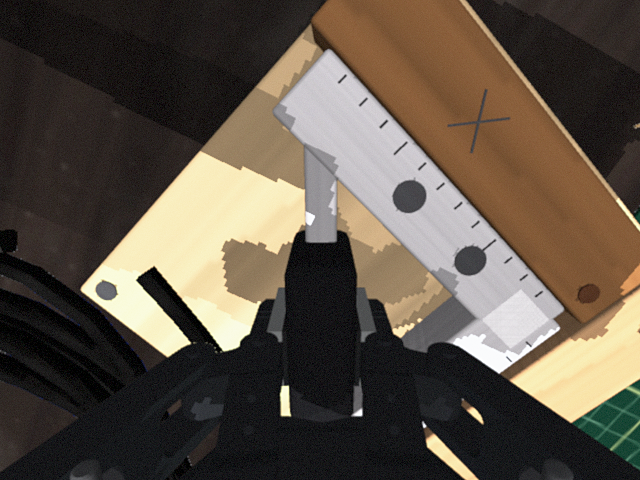

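The plate gap has shrunk to about the noise level, with 16 N toward the plate and 10 N toward the stud. One more test: take off some down-force, keep pushing, and confirm it doesn't move.

```bash
python3 -m crank '[[[-3,7,-0.5,0.5,0,0],[-3,8,-1,0.8,0,0],[-3,8,-1,0.8,0,0],[-3,8,-1,0.8,0,0],[-3,8,-1,0.8,0,0],[-3,8,-1,0.8,0,0]]]'
python3 q.py
python3 -m crank '[[[-3,8,-0.5,0.5,0,0],[-3,8,-0.5,0.5,0,0],[-3,8,-0.5,0.5,0,0],[-3,8,-0.5,0.5,0,0]]]'
python3 q.py
```

```text
clock: 10.92
tool_pos: [0.5768, 0.0656, 0.0256]
ee_rot: [-1.656, -2.636, 0.052]
contact_force: [-20.1, -5.0, 18.8]
gripper_width: 0.274
TCP in corner [71.8 74.2] (home 72,72.4) force ex,ey,z [17.3 11.3] 18.8 torque [-0.24  2.61  0.24]
shift [1.4 1.2 3.6] turn [-2.47 -0.33 -0.04] clock 10.925 tool [0.5768 0.0656 0.0256]
clock: 11.42
tool_pos: [0.5768, 0.0655, 0.0269]
ee_rot: [-1.648, -2.622, 0.075]
contact_force: [-21.8, -5.8, 18.2]
gripper_width: 0.276
TCP in corner [71.8 74.3] (home 72,72.4) force ex,ey,z [18.7 12.7] 18.2 torque [-0.04  2.36  0.07]
shift [1.4 1.4 4.8] turn [-3.7  -0.65 -0.06] clock 11.425 tool [0.5768 0.0655 0.0269]
```

The position held at 71.8, so the contact is solid. But I gave the tilt correction the wrong sign, and the tool has now leaned 3.7°. I'll level it while keeping up the push.

```bash
python3 -m crank '[[[-1,3,1,-1,-0.2,0],[-1,4,2,-2,-0.4,0],[-1,4,3,-3,-0.6,0],[-1,4,4,-4,-0.6,0],[-1,4,4,-4.5,-0.6,0],[-1,4,4,-4.5,-0.6,0]]]'
python3 q.py
```

```text
clock: 12.18
tool_pos: [0.5773, 0.0657, 0.023]
ee_rot: [1.671, 2.656, 0.013]
contact_force: [-7.9, -1.6, 6.9]
gripper_width: 0.274
TCP in corner [71.3 73.9] (home 72,72.4) force ex,ey,z [6.9 4.1] 6.9 torque [-0.75  1.57 -0.13]
shift [1.5 0.5 1. ] turn [ 0.52 -0.1  -0.1 ] clock 12.175 tool [0.5773 0.0657 0.023 ]
```

```bash
python3 -m crank '[[[0,3,0.5,0,0,0],[0.5,5,0.5,-0.3,0,0],[0.5,5,0.5,-0.3,0,0],[0.5,5,0.5,-0.3,0,0],[0.5,5,0.5,-0.3,0,0],[0.5,5,0.5,-0.3,0,0]]]'
python3 q.py
python3 - <<'E'
from h import *
s=snap('wrist','w11.png'); im=s['image']; snap('scene','s11.png'); snap('top','t11.png')
C=cloud(s)
for n,(u,vv) in dict(heel=(545,318),end=(320,80),mid=(430,160),yleg=(500,350),plate=(600,370),stud=(480,160)).items(): print(n,np.median(C[vv-3:vv+4,u-3:u+4].reshape(-1,3),0).round(4))
E
python3 q.py
```

```text
clock: 12.92
tool_pos: [0.5774, 0.0658, 0.0229]
ee_rot: [1.673, 2.655, 0.007]
contact_force: [-8.8, -7.5, 9.8]
gripper_width: 0.272
TCP in corner [71.2 73.8] (home 72,72.4) force ex,ey,z [ 5.8 10. ] 9.8 torque [-1.77  2.28  0.12]
shift [1.5 0.4 0.9] turn [ 0.33  0.01 -0.18] clock 12.925 tool [0.5774 0.0658 0.0229]
heel [0.6572 0.1066 0.0378]
end [0.538  0.1471 0.037 ]
mid [0.5836 0.1404 0.0372]
yleg [0.6497 0.0861 0.0375]
plate [0.6885 0.0976 0.0418]
stud [0.5976 0.1475 0.0416]
TCP in corner [71.2 73.8] (home 72,72.4) force ex,ey,z [ 5.6 10.3] 10.4 torque [-1.83  2.29  0.07]
shift [1.5 0.3 0.9] turn [ 0.33  0.01 -0.17] clock 13.075 tool [0.5774 0.0658 0.0229]
```

View pics/w11.png

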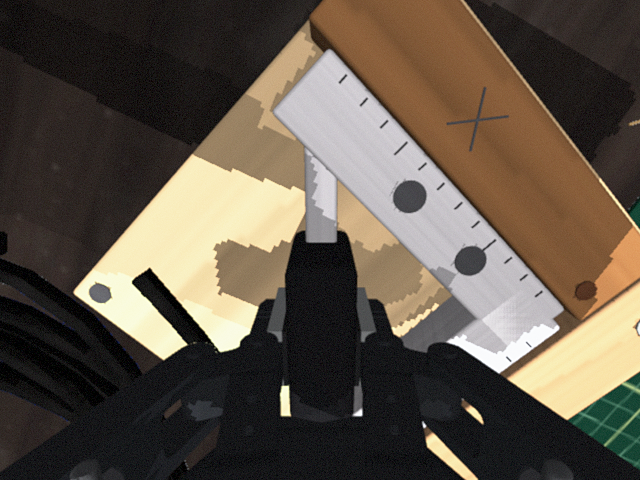

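View pics/s11.png

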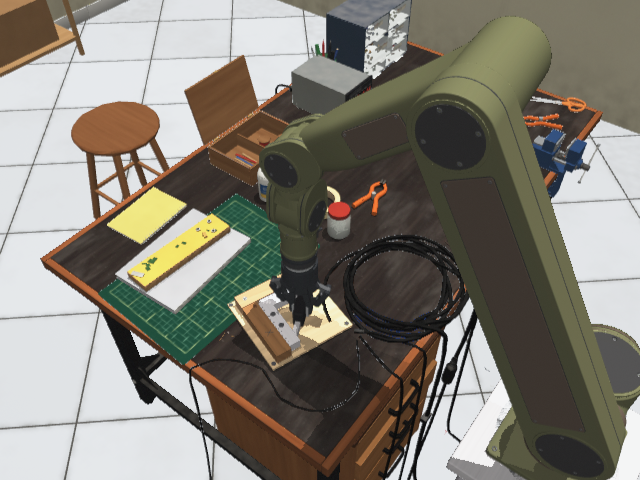

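The square is seated, level and clear of the bystanders. Force toward the plate is only about 6 N, and friction could account for part of it, so I'll add some on that axis.

```bash
python3 -m crank '[[[-1,3,0.5,0,0,0],[-1.5,5,0.5,-0.5,0,0],[-2,6,0.5,-0.5,0,0],[-2,6,0.5,-0.5,0,0],[-2,6,0.5,-0.5,0,0],[-2,6,0.5,-0.5,0,0]]]'
python3 q.py
python3 - <<'E'
from h import *
s=snap('wrist','w12.png'); g=s['image'].astype(float)
c=np.array([.669,.112]);E=np.c_[[-.9441,.3297],[-.3297,-.9441]]
def edge(a,b,ch,pick,n=60,w=6):
    a=np.array(a);b=np.array(b);d=(b-a)/np.linalg.norm(b-a);nn=np.array([-d[1],d[0]])
    t=np.arange(-w,w+.1,.25); pts=[]
    I=cv2.GaussianBlur(g[:,:,ch].astype(np.float32),(0,0),.7)
    for k in np.linspace(.05,.95,n):
        P=a+k*(b-a)+t[:,None]*nn
        p=cv2.remap(I,P[:,0:1].astype(np.float32),P[:,1:2].astype(np.float32),1)[:,0]
        pts.append(P[(np.gradient(p)*pick).argmax()])
    return fitl(pts)
def w(n,l,h):
    W=ray(s,np.array([l[0]-40*l[1],l[0]+40*l[1]]),h)[:,:2]; q=(W-c)@E*1000; d=q[1]-q[0]; print(n,q.round(2).tolist(),'ang',np.degrees(np.arctan2(d[1],d[0])).round(2))
z=lambda x,y:(420+x/3.3,250+y/3.3); v=lambda x,y:(290+x/2.4,10+y/2.4)
w('plate',edge(z(720,125),z(303,430),1,-1),.0425)
w('sq-plate',edge(z(460,262),z(265,405),2,1),.0375)
w('stud',edge(v(58,35),z(540,243),0,-1),.0425)
w('sq-stud',edge(v(97,93),z(473,193),2,1),.0375)
C=cloud(s)
for n,(u,vv) in dict(heel=(545,318),end=(320,80),mid=(430,160),yleg=(500,350)).items(): print(n,np.median(C[vv-3:vv+4,u-3:u+4].reshape(-1,3),0).round(4))
# bystanders before/after from top
a=load('top0')['image'].astype(int); b=load('t11')['image'].astype(int)
print('bystander diff', abs(a-b)[130:245,345:495].mean())
print(sensors.state()['qvel'].round(3))
E
python3 q.py
```

```text
clock: 13.82
tool_pos: [0.5774, 0.0658, 0.0229]
ee_rot: [1.674, 2.658, 0.008]
contact_force: [-12.7, -2.7, 15.2]
gripper_width: 0.279
TCP in corner [71.2 73.8] (home 72,72.4) force ex,ey,z [11.1  6.8] 15.2 torque [-1.02  2.93  0.09]
shift [1.5 0.3 0.9] turn [ 0.25 -0.14 -0.17] clock 13.825 tool [0.5774 0.0658 0.0229]
plate [[1.53, -8.77], [1.44, 20.88]] ang 90.19
sq-plate [[0.86, 6.7], [0.98, 38.91]] ang 89.78
stud [[96.52, 0.79], [67.91, 0.78]] ang -179.99
sq-stud [[95.96, 1.09], [66.2, 1.08]] ang -179.97
heel [0.6572 0.1065 0.0376]
end [0.5381 0.1471 0.0372]
mid [0.5837 0.1404 0.037 ]
yleg [0.6496 0.0861 0.0372]
bystander diff 2.0506280193236717
[ 0.    -0.001 -0.002  0.    -0.    -0.001]
TCP in corner [71.2 73.8] (home 72,72.4) force ex,ey,z [11.5  6.9] 14.3 torque [-1.03  2.95  0.07]
shift [1.5 0.4 0.9] turn [ 0.24 -0.14 -0.17] clock 13.875 tool [0.5774 0.0658 0.0229]
```

```bash
python3 -m crank '[[[-1.5,6,0.5,-0.5,0,0],[-1,7,0.5,-0.5,0,0],[-1,7,0.5,-0.5,0,0],[-1,7,0.5,-0.5,0,0],[-1,7,0.5,-0.5,0,0],[-1,7,0.5,-0.5,0,0],[-1,7,0.5,-0.5,0,0],[-1,7,0.5,-0.5,0,0]]]'
python3 q.py
```

```text
clock: 14.88
tool_pos: [0.5774, 0.0659, 0.0228]
ee_rot: [-1.674, -2.656, -0.004]
contact_force: [-13.9, -6.6, 16.1]
gripper_width: 0.275
TCP in corner [71.2 73.7] (home 72,72.4) force ex,ey,z [10.9 10.8] 16.1 torque [-1.49  2.99  0.19]
shift [1.4 0.3 0.8] turn [ 0.06 -0.19 -0.2 ] clock 14.875 tool [0.5774 0.0659 0.0228]
```

The push is balanced at about 11 N on each face, the square is level, and nothing is moving. Handing in.

```bash
python3 -c "
from h import *
job.sign_off()"; python3 q.py
```

```text
the job is handed in; nothing more can be done
the job is handed in; nothing more can be done
```

I gripped the square by its handle, carried it over to the frame corner, lowered it onto the board and pressed it home. I then handed in the job at about 15 s, still gripping and pushing. No verdict is reported back, so what follows is my own checking.

**Last checks before hand-in:**
- **Push:** about 11 N toward the plate and 11 N toward the stud, plus 16 N down. These come from the wrist sensor, so they include friction and are not separate contact readings. The position held still while the push toward the plate rose from 6 to 11 N, which suggests firm contact.
- **Fit:** the last wrist picture, taken one small push adjustment earlier, showed the stud within about 0.2° of square to the plate. Both outer faces of the square were flush and parallel within about 0.7 mm and 0.5°. The square's top was level within about 0.6 mm across the points I measured.
- **Bystanders:** the jar, tape and clamp look unmoved. Their patch of the top view, compared with the first picture, barely changed.

**What disagreed or went wrong:**
- The first fit check showed an apparent 1.6 mm gap at the plate, so I pushed harder on that side until it closed.
- During that I gave one tilt correction the wrong sign and the tool leaned about 3.7°. I levelled it again before the last checks.
- The handle position at home read 1–1.5 mm off my first corner estimate, which is within the 2 mm camera calibration.

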